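# Mark a gift carton in the guarded date press at a bottle-shop counter

### The arm

A 6-joint arm with a two-finger parallel gripper is mounted at the origin on the work surface. World frame = base frame: x ahead of the robot, y to its left, z up, the work surface at z = 0. Lengths are in mm, angles in rad, forces in N, time in s.
With the tool pointing down it reaches from about 400 to 925 mm from the base axis. Payload 12.5 kg.
Tool frame: the origin (TCP) lies between the finger pads; the fingertips stand 19 mm ahead of it and the grasp point (between the pads) is the TCP (env.tips_ahead is the distance from the TCP to the fingertips, in mm); z points along the fingers, y is the line along which they close (so a half turn about z gives the same grasp; the last joint's range is limited). The gripper opens to 95 mm and grips with 3 to 60 N. Pads are 20 mm wide; open, the fingers measure 119 mm over their backs; the gripper's body (75 mm by 180 mm) begins 59 mm behind the grasp point.
Start: joints at [-1.235, 0.491, 1.559, -0, 1.092, -0.106], TCP at [267.253, -564.996, 233.661] pointing down, gripper open.
Joint ranges: [-3.1, 3.1], [-0.84, 2.19], [0.05, 2.79], [-1.13, 4.28], [0.06, 2.93], [-2.69, 2.69]. Speed limits (rad/s): [2.22, 2.22, 2.79, 3.14, 3.14, 3.14].

### API

Orientations are given as [roll, pitch, yaw] about the fixed x, y, z axes, in that order (R = Rz(yaw) Ry(pitch) Rx(roll)).
In Python, from cell import env gives the robot as it stands.
- The arm moves only by the shell command python3 -m crank 'ROWS'. ROWS is JSON, a list of rows, each a list of 5 numbers: the shift along the tool's x, y, z in mm, then the turn about the tool's z in degrees, then the finger opening in mm, from 0 to 95.1. In form: [[dx, dy, dz, yaw, grip], ...]. A call has 1 to 10 rows; each row is the pose to reach, as a shift and turn from the pose commanded when the call began, along the tool's axes at that moment; what a row does not reach only later rows make up. A row lasts 1/12 s, in which the tool goes at most 41.7 mm and 7.16 degrees, less where a joint would pass 70% of its speed; a pose out of reach is approached as far as the arm can. A call with a gripper value outside its range is refused whole. The fingers move at their own pace and stop on an object; the grip force is fixed at half the most. Time passes only in rows, so rows that repeat a pose let the fingers close. It gives the time, the measured TCP pose, the force, the opening and the grip force at its end, in the units of the state.
- env.state(): the state, without advancing time (a new reading comes with each control period).
- env.read_camera(name): name is "side" or "top" or "wrist"; returns a dict with "img" (400x640x3 uint8, blue, green, red), "K" (3x3 intrinsics, pixels), "k1" (the pictures are not rectified: a ray, as slopes to the right and down, at radius r is drawn at 1 + k1 r^2 times it, then the intrinsics apply), "pose" (4x4, takes a point from camera to world coordinates). Camera axes: x right, y down, z forward; pixel columns grow to the right and rows downward; lengths in mm; the calibration is good to about 2 mm. A picture is of the moment at which its call begins. There is no depth.
- env.job_done(): hands the job in; it is judged then, once.
The state is a dict: "t": time; "joints": joint angles; "qvel": joint speeds; "tau": joint torques, N m; "eef_pos": TCP position; "tcp_rot": TCP orientation; "ft_force": force on the tool from outside, world axes, zero at the start; "moment": the same for the moment, N m; "opening": opening from 0.0 (shut) to 1.0 (fully open); "grip_force": force on a finger pad.
Only numpy, scipy, OpenCV 4.12 (cv2) and the standard library are available. Lean on these libraries where they do the work, as an engineer would, in place of code of your own. Each camera call takes 0.05 s, during which the arm holds its last target. There are 200 camera calls.

### The job

Without gripping or lifting it, push the flat gift carton along the lane of the date press until it is fully home against the stop. Then reach down through the window of the guard with closed fingers, press the lever all the way down, hold it there for about a second and let it spring back up. Never touch the guard, do not work the lever before the carton is home, leave everything else on the counter where it stands, and finish with the hand clear.

Things in the scene. Friction and masses are not known exactly. Their poses are not given: they have to be found in the camera images.
- press: date press fixed to the counter: grey base plate 12 mm thick. Origin on the counter under the marking die, z up, -x side roughly towards the robot. The carton's lane runs along y from the stop (y -35 mm) to the open end (y +260), 66 mm wide, centred on x = 0, between two steel rails 6 mm thick that stand 10 mm above the plate
- stop_face (a point): middle of the face of the steel end stop that the carton must meet, at x 0, y -35, z 29 mm in the frame of the press; the face looks to +y of the press. The stop stands 30 mm above the plate
- carton: flat closed cardboard gift carton with a paper band, 62 (x) x 170 (y) x 34 mm high, about 0.25 kg, loose on the base plate between the rails, its inner end 50 to 105 mm short of the stop. Origin at the centre of its underside, axes as the press. Push its outer (+y) end towards -y with 1 to 3 N; home, its origin is at y +50 mm of the press and the outer end stands 80 mm out of the guard
- lever (a joint): lever of the press, rad: 0 = up at rest, 0.16 = fully down on its end stop. A spring returns it; pressing at the pad takes about 2.5 N at first and 7 N fully down. Hinge along y of the press, 110 mm behind the pad (+x) and 82 mm above the counter
- lever_pad (a point): centre of the top face of the lever's black pad, 30 mm (x) x 44 mm (y), facing up; at x -35, y 0, z 92 mm in the frame of the press when the lever is up. Fully down it is 17.5 mm lower
- guard: fixed hood over the press, not to be touched: 196 (x) x 110 (y) mm, top plate 4 mm thick, its top 116 mm above the counter; clear walls on a metal frame, the two y sides open below 62 mm above the counter for the carton. Set up to 8 mm and 0.05 rad off the press's frame. Origin on the base plate, 12 mm above the counter; its outline spans x -90 to +106, y -55 to +55 mm
- window (a point): centre of the window in the guard's flat top plate, at the height of the plate's upper face (116 mm above the counter); at x -35, y 0 mm from the guard's origin. The opening is 84 mm (x) x 90 mm (y) in the axes of the guard; the lever pad lies 24 mm below it and within 13 mm sideways of its centre
- tape_roll: loose cardboard tape roll lying flat, 90 mm across, 24 mm high; beyond the lane as seen from the robot; origin at the centre of its underside
- mini_bottle: loose amber miniature bottle, 38 mm across, 100 mm tall, beyond the lane; origin at the centre of its underside
- date_stamp: loose small hand stamp with a wooden knob, 45 x 30 mm foot, 64 mm tall; origin at the centre of its underside
- whisky_bottle: loose large amber bottle, 76 mm across, 240 mm tall; origin at the centre of its underside
- cup: loose black plastic cup, 84 mm across the rim, 100 mm tall; origin at the centre of its underside
- scanner: loose hand-held barcode scanner lying flat, about 60 x 175 mm, 35 mm high; origin on its underside
- stapler: loose black stapler, 150 x 36 mm, 55 mm high; origin at the centre of its underside
Not all that is in view belongs to the job. What is shaped like the carton but turquoise is not meant.

How it is judged (in metres and radians):
On the way, in this order (a step that is already met when the one before it is completed fails the run):
1. the carton is home against the stop (within 4.5 mm) (y of carton in the frame of press between 0.045 and 0.0545 m and x of carton in the frame of press between -0.006 and 0.006 m and height (world z) of carton below 0.017 m and value of joint lever below 0.05 rad), for 0.2 s.
2. with the carton home, the fingers hold the lever fully down (0.14 rad or more) for half a second (y of carton in the frame of press between 0.045 and 0.0545 m and x of carton in the frame of press between -0.006 and 0.006 m and height (world z) of carton below 0.017 m and value of joint lever above 0.14 rad and contact force between the fingers and lever above 1 N), for 0.5 s.
3. the lever has sprung back up (value of joint lever below 0.03 rad), for 0.2 s.
At the end, for the whole second after the job is handed in: The carton lies in the lane at rest, its inner end within 4.5 mm of the stop, and the lever is back up (below 0.03 rad) (y of carton in the frame of press between 0.045 and 0.0545 m and x of carton in the frame of press between -0.006 and 0.006 m and height (world z) of carton below 0.017 m and value of joint lever below 0.03 rad and linear speed of carton below 0.01 m/s); the robot touches nothing.
It fails at once if the hand or arm touches the guard (contact force between any of the fingers, the arm and guard above 0.3 N).
It fails at once if the carton is lifted or tipped (height (world z) of carton above 0.022 m or angle between carton's own z axis and vertical above 0.12 rad).
It fails at once if the lever is pressed before the carton is home (value of joint lever above 0.06 rad and not (y of carton in the frame of press between 0.045 and 0.0545 m and x of carton in the frame of press between -0.006 and 0.006 m and height (world z) of carton below 0.017 m)).
It fails at once if something else on the counter is moved by more than 15 mm (distance of any of tape_roll, mini_bottle, date_stamp, whisky_bottle, cup, scanner, stapler from where it was at the start of the episode above 0.015 m).
It also fails if it takes over 48 s, if anything falls off the work surface, if the arm or the gripper's body presses on something with over 40 N, if the wrist force passes 120 N, or if a joint passes its speed limit or range.

## Working session

There is one attempt and no reset: what is moved stays moved. The work goes in short steps, Python scripts to look and compute and a shell command to move; the robot and the scene stay as the last step left them, time stands still between calls to the robot, and variables do not carry over. Pictures are saved under pics/ and viewed, at most 10 in all, crops included, and the job is handed in when it is done.

```bash
mkdir -p pics; ls; cat > h.py <<'E'
from cell import env
import numpy as np, cv2
def snap(n,f):
    d=env.read_camera(n); cv2.imwrite('pics/'+f+'.png',d['img']); np.savez('pics/'+f+'.npz',K=d['K'],k1=d['k1'],pose=d['pose']); return d
def load(f): return np.load('pics/'+f+'.npz')
def dist(d): return np.array([float(d['k1']),0,0,0,0])
def back(f,uv,z):
    d=load(f); p=cv2.undistortPoints(np.array(uv,float).reshape(-1,1,2),d['K'],dist(d)).reshape(-1,2)
    T=d['pose']; r=np.c_[p,np.ones(len(p))]@T[:3,:3].T; o=T[:3,3]
    z=np.broadcast_to(z,len(p)); return o+r*((z-o[2])/r[:,2])[:,None]
def proj(f,P):
    d=load(f); T=np.linalg.inv(d['pose']); P=np.array(P,float).reshape(-1,3)
    return cv2.projectPoints(P,cv2.Rodrigues(T[:3,:3])[0],T[:3,3],d['K'],dist(d))[0].reshape(-1,2)
E
python3 - <<'E'
from h import *
for n in ['top','side']:
    d=snap(n,n+'1'); print(n,d['K'].tolist(),d['k1'],np.round(d['pose'],3).tolist())
print(env.state())
E
```

```text
pics
top [[394.6564397331351, 0.0, 316.3976834132663], [0.0, 394.6564397331351, 200.45075523467804], [0.0, 0.0, 1.0]] -0.05837889090692911 [[0.015, -0.996, 0.086, 352.602], [-1.0, -0.017, -0.024, 4.186], [0.025, -0.085, -0.996, 1314.609], [0.0, 0.0, 0.0, 1.0]]
side [[449.2970364184346, 0.0, 323.5633271303005], [0.0, 449.2970364184346, 199.60066178682584], [0.0, 0.0, 1.0]] 0.0015756396246700472 [[0.697, -0.45, 0.559, -408.11], [-0.717, -0.431, 0.547, -862.82], [-0.006, -0.782, -0.623, 1097.735], [0.0, 0.0, 0.0, 1.0]]
{'t': 0.1, 'joints': array([-1.23462457e+00,  4.91483696e-01,  1.55940205e+00, -3.28839461e-05,
        1.09170631e+00, -1.05604007e-01]), 'qvel': array([ 0.00106407, -0.00205763, -0.00270182, -0.00154162, -0.00119004,
       -0.00082643]), 'tau': array([ 3.18553924e-03, -6.13623333e+01, -2.58604252e+01,  6.94188173e-02,
        4.70467249e-02, -8.26628639e-05]), 'eef_pos': array([ 267.15932112, -564.79571429,  233.12519572]), 'tcp_rot': array([-3.14059575e+00, -7.63406106e-05,  4.41790897e-01]), 'ft_force': array([-0.54318943, -0.07445336, -0.23300374]), 'moment': array([-0.004201  ,  0.01450967, -0.07288692]), 'grip_force': 0.0, 'opening': 1.0011448518667199}
```

View pics/top1.png

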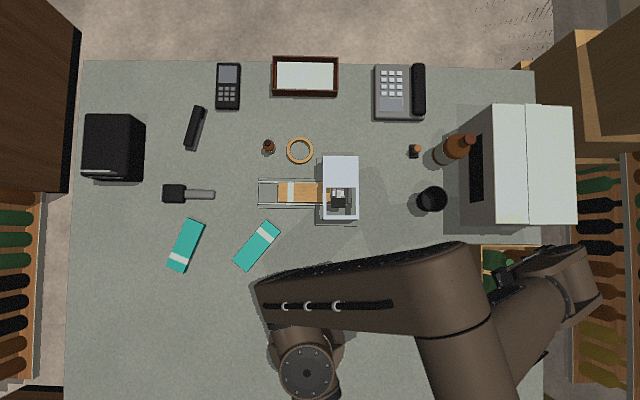

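View pics/side1.png

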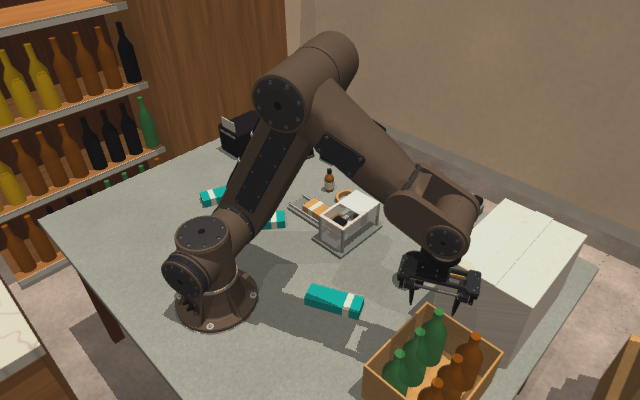

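The top view shows the press at about (340,190), with its lane running left to about (258,192). An orange-brown carton with a white band lies in the lane at (278–325,192). The other candidates are the turquoise boxes at (186,245) and (257,245) in the top view, plus one at (335,300) in the side view. The carton in the lane is the one meant, because it is not turquoise and lies between the rails. I'll confirm with an enlarged crop.

```bash
python3 - <<'E'
from h import *
a=cv2.imread('pics/top1.png')[145:235,245:375]
cv2.imwrite('pics/c1.png',cv2.resize(a,None,fx=6,fy=6,interpolation=cv2.INTER_CUBIC))
b=cv2.imread('pics/side1.png')[165:255,275:395]
cv2.imwrite('pics/c2.png',cv2.resize(b,None,fx=6,fy=6,interpolation=cv2.INTER_CUBIC))
E
```

```text
(no output)
```

View pics/c1.png

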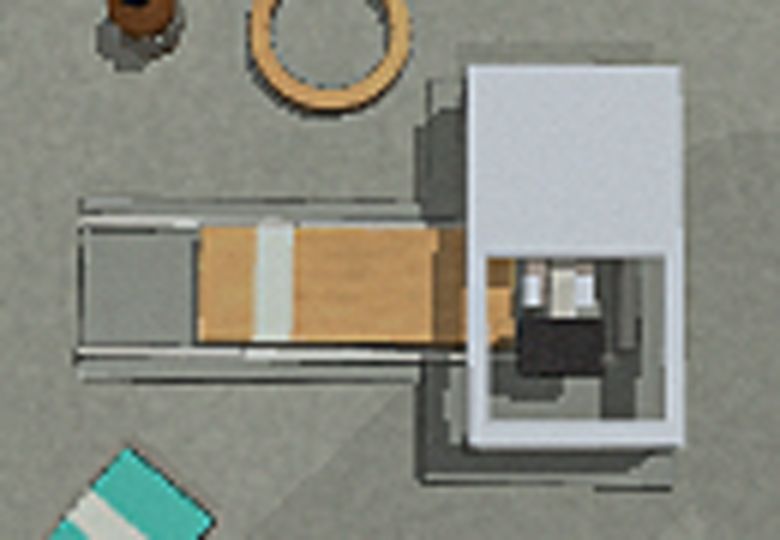

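View pics/c2.png

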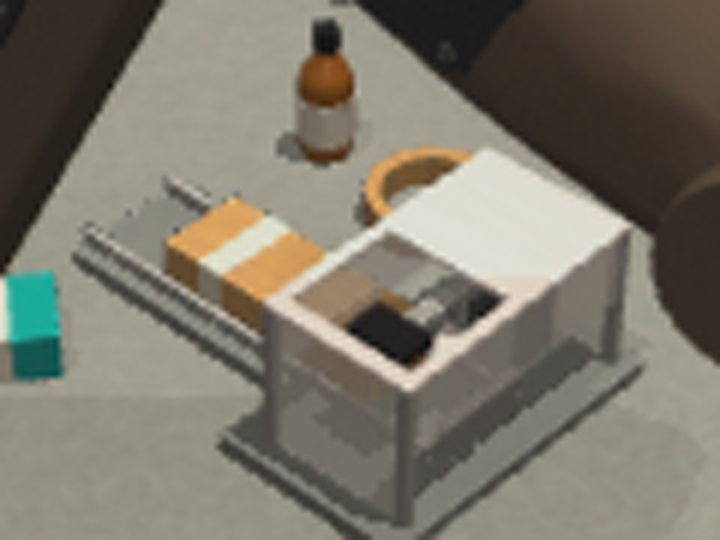

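The crop shows the kraft carton with its white band between the steel rails, outer end at x≈198 in the crop. The guard top spans (468–682, 66–446), the window (487–665, 256–420) and the black pad (517–603, 318–375).

```bash
python3 - <<'E'
from h import *
def c1(p): return (np.array(p,float)+.5)/6-.5+[245,145]
def c2(p): return (np.array(p,float)+.5)/6-.5+[275,165]
def s(n,f,p,z):
    P=back(f,(c1 if f=='top1' else c2)(p),z); print(n,f,np.round(P[:,:2],1).tolist(),'mean',np.round(P[:,:2].mean(0),1)); return P
s('guard','top1',[(468,66),(682,66),(684,446),(467,446)],116)
s('window','top1',[(487,256),(665,256),(665,420),(487,420)],116)
s('pad','top1',[(517,319),(603,318),(604,376),(517,376)],92)
s('cart_out','top1',[(200,227),(197,341)],46)
s('railU','top1',[(80,222),(465,226)],22)
s('railL','top1',[(76,352),(465,358)],22)
s('guard','side1',[(490,150),(630,232),(408,391),(262,302)],116)
s('window','side1',[(397,233),(508,296),(410,362),(290,294)],116)
s('pad','side1',[(372,303),(432,340),(408,366),(345,328)],92)
s('cart_out','side1',[(167,243),(235,198)],46)
s('rail ends','side1',[(88,228),(170,180)],22)
s('tape','top1',[(330,100)],24); s('mini','top1',[(140,5)],100)
s('plate corner','side1',[(220,440),(640,368)],12)
E
```

```text
guard top1 [[595.1, -41.8], [597.4, -152.2], [401.6, -154.3], [399.9, -44.0]] mean [498.5 -98.1]
window top1 [[496.9, -52.9], [498.6, -143.9], [414.7, -144.5], [413.3, -53.9]] mean [455.9 -98.8]
pad top1 [[467.2, -70.0], [468.5, -114.8], [438.3, -115.5], [437.5, -70.4]] mean [452.9 -92.7]
cart_out top1 [[518.4, 98.8], [456.7, 99.0]] mean [487.5  98.9]
railU top1 [[523.1, 166.5], [524.7, -45.0]] mean [523.9  60.8]
railL top1 [[451.5, 166.7], [451.8, -46.0]] mean [451.7  60.4]
guard side1 [[595.6, -44.8], [592.3, -154.6], [402.8, -153.5], [400.8, -44.8]] mean [497.9 -99.4]
window side1 [[498.5, -57.9], [500.1, -140.9], [420.9, -138.6], [416.6, -51.3]] mean [459.  -97.2]
pad side1 [[463.6, -71.0], [463.5, -117.3], [437.9, -122.3], [437.0, -74.8]] mean [450.5 -96.3]
cart_out side1 [[457.8, 95.3], [518.4, 96.8]] mean [488.1  96. ]
rail ends side1 [[453.2, 164.3], [523.7, 162.6]] mean [488.4 163.5]
tape top1 [[593.1, 30.5]] mean [593.1  30.5]
mini top1 [[627.2, 128.8]] mean [627.2 128.8]
plate corner side1 [[381.3, -27.7], [600.4, -165.3]] mean [490.9 -96.5]
```

```bash
python3 -m crank '[[249,-269,0,-64.7,0],[249,-269,0,-64.7,0],[249,-269,0,-64.7,0],[249,-269,0,-64.7,0],[249,-269,0,-64.7,0],[249,-269,0,-64.7,0],[249,-269,0,-64.7,0],[249,-269,0,-64.7,0],[249,-269,0,-64.7,0],[249,-269,0,-64.7,0]]'
```

```text
t: 0.93
eef_pos: [377.8, -210.8, 233.7]
tcp_rot: [-3.141, -0.001, 1.582]
ft_force: [0.6, -0.1, 0.7]
opening: 0.355
grip_force: 0.0
```

```bash
python3 -m crank '[[355,111,0,0,0],[355,111,0,0,0],[355,111,0,0,0],[355,111,0,0,0],[355,111,0,0,0],[355,111,0,0,0],[355,111,0,0,0],[355,111,0,0,0],[355,111,0,0,0],[355,111,0,0,0]]'; python3 - <<'E'
from h import *
snap('wrist','w1'); snap('top','t2'); s=env.state(); print(s['t'],s['eef_pos'],s['tcp_rot'],s['ft_force'],s['opening'])
E
```

```text
t: 1.77
eef_pos: [489.7, 144.3, 233.3]
tcp_rot: [3.141, -0.001, 1.574]
ft_force: [-0.9, -0.2, 0.4]
opening: 0.002
grip_force: 0.0
1.8667 [488.22131535 140.50166327 233.05977712] [-3.14067039e+00  4.03352480e-04  1.57311547e+00] [-0.46543819 -0.2118552  -0.01933428] 0.002040474464026608
```

View pics/w1.png

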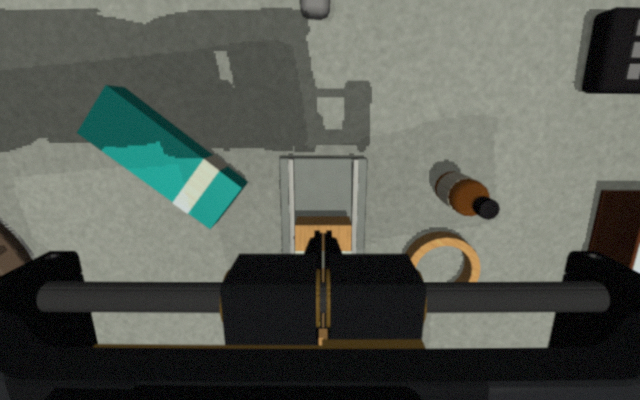

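The wrist view shows the closed fingers over the lane centre line. The carton's outer top edge is at (294–352, 218) and the rail ends are at (285–365, 158).

```bash
python3 - <<'E'
from h import *
print(back('w1',[(294.5,218),(351.5,217.5)],46)); print(back('w1',[(291,158),(355,158)],22))
E
python3 -m crank '[[0,0,190,0,0],[0,0,190,0,0],[0,0,190,0,0],[0,0,190,0,0],[0,0,190,0,0],[0,0,190,0,0],[0,0,190,0,0]]'
```

```text
[[459.02110609 108.97859818  46.        ]
 [520.14741063 109.72600344  46.        ]]
[[454.39668075 170.11148325  22.        ]
 [524.4350168  170.32901394  22.        ]]
t: 2.45
eef_pos: [488.0, 138.4, 43.3]
tcp_rot: [-3.139, 0.0, 1.569]
ft_force: [1.2, -0.4, -0.1]
opening: 0.004
grip_force: 0.0
```

```bash
python3 -m crank '[[-10,0,0,0,0],[-18,0,0,0,0],[-22,0,0,0,0],[-25,0,0,0,0],[-28,0,0,0,0],[-31,0,0,0,0],[-34,0,0,0,0],[-37,0,0,0,0],[-40,0,0,0,0],[-43,0,0,0,0]]'; python3 -m crank '[[-4,0,0,0,0],[-8,0,0,0,0],[-12,0,0,0,0],[-16,0,0,0,0],[-20,0,0,0,0],[-24,0,0,0,0],[-28,0,0,0,0],[-30,0,0,0,0],[-32,0,0,0,0]]'
```

```text
t: 3.28
eef_pos: [488.3, 96.5, 43.6]
tcp_rot: [3.141, 0.0, 1.571]
ft_force: [0.1, 3.4, 2.6]
opening: 0.002
grip_force: 1.5
t: 4.03
eef_pos: [488.2, 64.3, 43.6]
tcp_rot: [-3.142, 0.0, 1.571]
ft_force: [0.3, 2.4, 1.4]
opening: 0.006
grip_force: 1.3
```

```bash
python3 -m crank '[[-2,0,0,0,0],[-4,0,0,0,0],[-6,0,0,0,0],[-8,0,0,0,0],[-9,0,0,0,0],[-10,0,0,0,0],[-10,0,0,0,0]]'; python3 -m crank '[[-1,0,0,0,0],[-2,0,0,0,0],[-2,0,0,0,0],[-2,0,0,0,0]]';python3 -m crank '[[-1,0,0,0,0],[-2,0,0,0,0],[-2,0,0,0,0]]'
```

```text
t: 4.62
eef_pos: [488.3, 54.8, 43.6]
tcp_rot: [3.141, -0.0, 1.571]
ft_force: [-0.6, 5.9, 1.6]
opening: 0.004
grip_force: 2.7
t: 4.95
eef_pos: [488.3, 54.6, 43.6]
tcp_rot: [3.141, -0.002, 1.571]
ft_force: [2.1, 27.4, 0.6]
opening: 0.004
grip_force: 13.4
t: 5.2
eef_pos: [488.3, 54.4, 43.7]
tcp_rot: [3.141, -0.004, 1.57]
ft_force: [2.0, 48.3, 2.1]
opening: 0.006
grip_force: 24.6
```

```bash
python3 -m crank '[[3,0,0,0,0],[8,0,0,0,0],[35,0,0,0,0],[70,0,0,0,0],[70,0,-50,0,0],[70,0,-90,0,0],[70,0,-120,0,0],[70,0,-120,0,0],[70,0,-120,0,0]]'; python3 - <<'E'
from h import *
for n in ['top','side']: snap(n,n+'3')
a=cv2.imread('pics/top3.png')[145:235,245:375]; b=cv2.imread('pics/side3.png')[160:255,275:405]
cv2.imwrite('pics/c3.png',np.hstack([cv2.resize(b,(800,585),interpolation=cv2.INTER_CUBIC)]))
cv2.imwrite('pics/c3t.png',cv2.resize(a,None,fx=6,fy=6,interpolation=cv2.INTER_CUBIC))
E
```

```text
t: 5.95
eef_pos: [488.8, 120.6, 165.2]
tcp_rot: [3.138, -0.0, 1.571]
ft_force: [0.4, -0.3, 0.2]
opening: 0.005
grip_force: 0.0
```

View pics/c3.png

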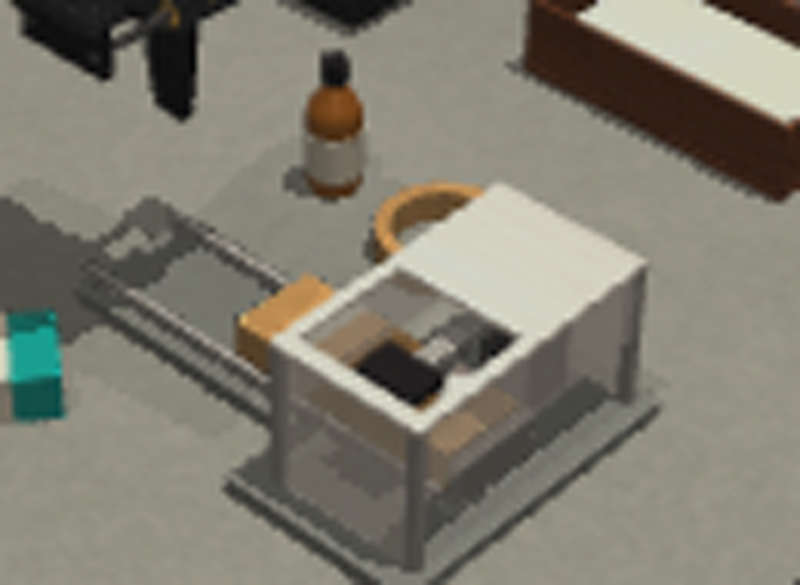

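View pics/c3t.png

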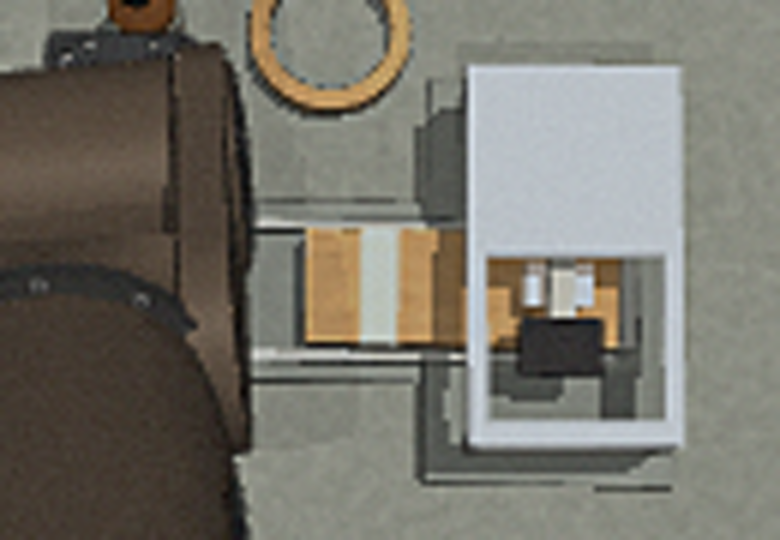

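The side view and the top crop both show the carton home. In the top crop its outer end is at x≈304 and its inner end at ≈617, past the lever, and force rose steeply against the stop. The lever pad (517–603, 318–376) has not moved.

```bash
python3 -m crank '[[0,0,-20,0,0],[-40,-10,-20,0,0],[-80,-20,-20,0,0],[-120,-30,-20,0,0],[-160,-35,-20,0,0],[-195,-35,-20,0,0],[-216,-35,-20,0,0],[-216,-35,-20,0,0],[-216,-35,-20,0,0],[-216,-35,-20,0,0]]'; python3 - <<'E'
from h import *
snap('wrist','w4'); s=env.state(); print(s['t'],s['eef_pos'],s['tcp_rot'],s['ft_force'])
E
```

```text
t: 6.88
eef_pos: [452.8, -94.9, 182.6]
tcp_rot: [-3.139, -0.001, 1.571]
ft_force: [-0.1, -0.4, 0.2]
opening: 0.003
grip_force: 0.0
6.9333 [452.93231827 -94.55283443 182.85573904] [-3.13987887e+00 -6.18171005e-04  1.57150515e+00] [ 0.54675938  0.02954582 -0.4088303 ]
```

View pics/w4.png

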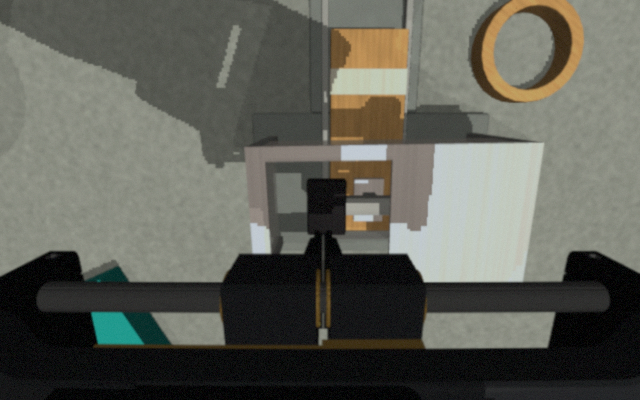

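The wrist view shows the pad at (308–346, 180–233) and the window edges at left 268, right 391 and outer 161. The fingers are in line with the pad.

```bash
python3 - <<'E'
from h import *
print(back('w4',[(308,180),(346,180),(308,233),(346,233)],92)); print(back('w4',[(268,161),(391,161),(273,235)],116))
print(proj('w4',[[453,-95,111]]))
E
```

```text
[[ 441.05750607  -69.04621799   92.        ]
 [ 469.27828398  -69.04043288   92.        ]
 [ 440.55328096 -110.92750968   92.        ]
 [ 470.03851888 -110.91068457   92.        ]]
[[ 415.96580341  -51.39832284  116.        ]
 [ 497.06311939  -51.38889013  116.        ]
 [ 417.20075143 -103.40534936  116.        ]]
[[324.08966079 221.36524098]]
```

```bash
python3 -m crank '[[0,0,30,0,0],[0,0,50,0,0],[0,0,62,0,0],[0,0,68,0,0],[0,0,71,0,0],[0,0,74,0,0],[0,0,77,0,0],[0,0,80,0,0],[0,0,83,0,0],[0,0,83,0,0]]'; python3 -m crank '[[0,0,2,0,0],[0,0,4,0,0],[0,0,6,0,0],[0,0,6,0,0]]'
```

```text
t: 7.77
eef_pos: [453.2, -95.1, 100.5]
tcp_rot: [-3.142, -0.0, 1.571]
ft_force: [-2.3, 3.4, 5.4]
opening: 0.007
grip_force: 2.6
t: 8.1
eef_pos: [453.4, -95.2, 94.7]
tcp_rot: [3.141, -0.0, 1.571]
ft_force: [-1.7, 5.1, 6.8]
opening: 0.005
grip_force: 3.3
```

```bash
python3 -m crank '[[0,0,1,0,0],[0,0,2,0,0],[0,0,2,0,0]]'; python3 -m crank '[[0,0,0.5,0,0],[0,0,1,0,0],[0,0,1,0,0]]'; python3 -c "
from h import *
snap('side','side5'); b=cv2.imread('pics/side5.png')[160:255,275:405]
cv2.imwrite('pics/c5.png',cv2.resize(b,(800,585),interpolation=cv2.INTER_CUBIC)); print(env.state()['moment'])"
```

```text
t: 8.35
eef_pos: [453.5, -95.2, 93.3]
tcp_rot: [3.141, 0.0, 1.571]
ft_force: [-3.1, 5.7, 15.4]
opening: 0.008
grip_force: 7.8
t: 8.6
eef_pos: [453.5, -95.2, 92.9]
tcp_rot: [3.14, 0.0, 1.571]
ft_force: [-5.7, 7.2, 23.9]
opening: 0.005
grip_force: 12.4
[1.20012685 0.8455756  0.04197489]
```

View pics/c5.png

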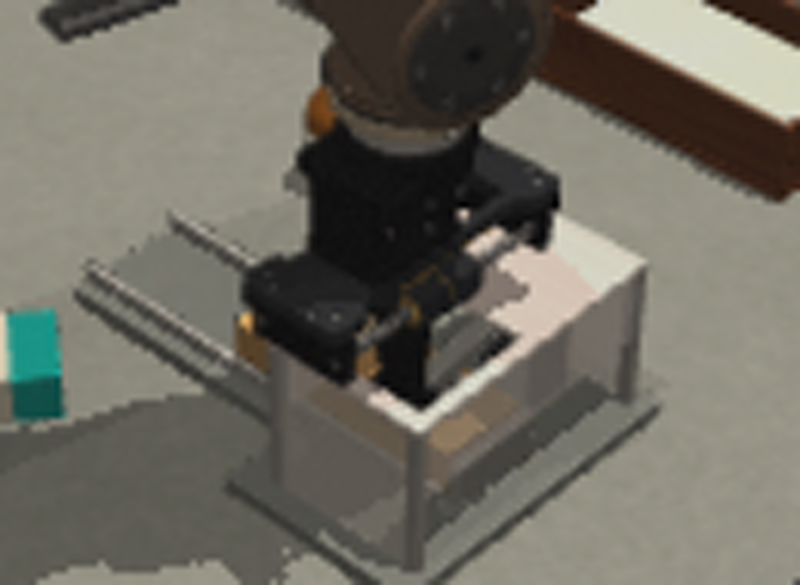

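Fingers are through the window and clear of its edges. Force climbed steeply at z 93, so the lever is on its end stop. Next I hold, then rise.

```bash
python3 -m crank '[[0,0,0,0,0],[0,0,0,0,0],[0,0,0,0,0],[0,0,0,0,0],[0,0,0,0,0],[0,0,0,0,0],[0,0,0,0,0],[0,0,0,0,0],[0,0,0,0,0],[0,0,0,0,0]]'; python3 -m crank '[[0,0,-3,0,0],[0,0,-7,0,0],[0,0,-12,0,0],[0,0,-17,0,0],[0,0,-22,0,0],[0,0,-40,0,0],[0,0,-80,0,0],[0,0,-120,0,0],[0,0,-120,0,0]]'; python3 -m crank '[[40,0,0,0,0],[80,0,0,0,0],[120,0,0,0,0],[160,0,0,0,0],[200,0,0,0,0],[240,0,0,0,0],[240,0,0,0,0],[240,0,0,0,0],[240,0,0,0,0],[240,0,0,0,0]]'; python3 -c "
from h import *
snap('side','side6');snap('top','top6'); b=cv2.imread('pics/side6.png')[160:255,275:375];a=cv2.imread('pics/top6.png')[150:235,295:385]
r=lambda i:cv2.resize(i,(400,360),interpolation=cv2.INTER_CUBIC)
cv2.imwrite('pics/c6.png',np.hstack([r(b),r(a)])); print(env.state())"
```

```text
t: 9.48
eef_pos: [453.5, -95.2, 93.0]
tcp_rot: [3.14, 0.0, 1.571]
ft_force: [-6.0, 6.3, 24.1]
opening: 0.002
grip_force: 11.9
t: 10.23
eef_pos: [455.6, -96.4, 217.9]
tcp_rot: [3.132, 0.004, 1.571]
ft_force: [0.6, 0.5, 0.0]
opening: 0.006
grip_force: 0.0
t: 11.07
eef_pos: [453.5, 143.6, 211.7]
tcp_rot: [3.141, 0.0, 1.57]
ft_force: [0.5, -0.4, -0.2]
opening: 0.005
grip_force: 0.0
{'t': 11.1667, 'joints': array([ 1.67500292e-01,  3.08097147e-01,  1.94057966e+00, -3.00901394e-04,
        8.92785766e-01,  1.69451465e-01]), 'qvel': array([ 0.00127498,  0.00061676, -0.0016193 ,  0.00105683, -0.00060493,
        0.0020206 ]), 'tau': array([ 4.28892709e-01, -4.47257674e+01, -2.19767296e+01,  7.15444540e-02,
        1.99019455e-02, -9.53031733e-03]), 'eef_pos': array([453.50738767, 143.45638397, 211.67622037]), 'tcp_rot': array([3.14142494e+00, 2.09083516e-04, 1.56903386e+00]), 'ft_force': array([-0.15381161, -0.49475051,  0.15241371]), 'moment': array([-0.00798356, -0.09863955,  0.01612953]), 'grip_force': 0.0, 'opening': 0.0029265316698067053}
```

View pics/c6.png

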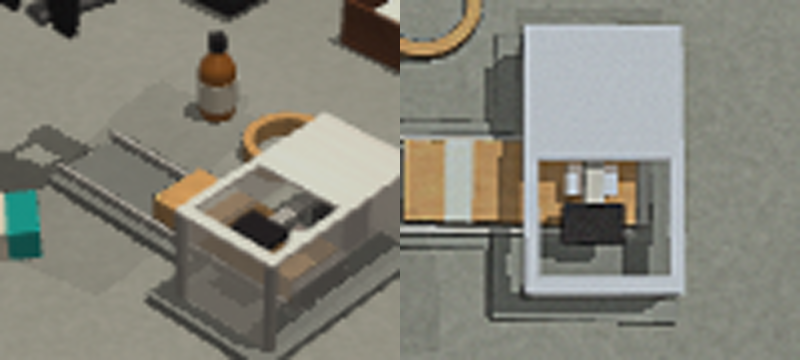

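The lever pad is back up, the carton is still home, the loose items in these crops have not moved, and the hand is clear.

```bash
python3 -c "
from cell import env
print(env.job_done())"
```

```text
the job is handed in; nothing more can be done
None
```

I pushed the carton home against the stop, held the lever down on its end stop for about a second and let it spring back, then moved the hand clear and handed the job in at about 11 s; no verdict was returned.

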